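# Load the hall lantern and hold its battery cap at the test position

### The arm

A 7-joint arm with a two-finger parallel gripper is mounted at the origin on the work surface. World frame = base frame: x ahead of the robot, y to its left, z up, the work surface at z = 0. Lengths are in mm, angles in degrees, forces in N, time in s.
With the tool pointing down it reaches from about 350 to 900 mm from the base axis. Payload 19.9 kg.
Tool frame: the origin (TCP) lies between the finger pads; the fingertips stand 19 mm ahead of it and the grasp point (between the pads) is the TCP; z points along the fingers, y is the line along which they close (so a half turn about z gives the same grasp; the last joint's range is limited). The gripper opens to 94 mm and grips with 3 to 60 N. Pads are 16 mm wide; open, the fingers measure 119 mm over their backs; the gripper's body (75 mm by 177 mm) begins 78 mm behind the grasp point.
Start: joints at [68.325, 23.915, -0.59, 92.452, 0.269, 63.638, -3.037], TCP at [206.537, -589.867, 224.425] pointing down, gripper open.
Joint ranges: [-161.28, 161.28], [-22.2, 115.67], [-73.04, 71.86], [3.21, 147.25], [-68.34, 248.33], [10.77, 114.83], [-161.83, 161.83]. Speed limits (degrees/s): [108.29, 108.29, 136.94, 136.94, 172.46, 172.46, 172.46].

### API

Orientations are given as a 3x3 rotation matrix whose columns are the frame's x, y, z axes.
In Python, from workcell import readout, viewer, job_done gives the robot as it stands.
- The arm moves only by the shell command python3 -m jog 'ROWS' [FORCE]. ROWS is a JSON object whose one key "rows" holds a list that holds one entry, the list of rows, each a list of 7 numbers: the finger opening in mm, from 0 to 94, then the shift along the tool's x, y, z in mm, then the turn, a rotation vector about the tool's x, y, z in degrees. A call has exactly 8 rows; each row shifts and turns the commanded pose from where the row before left it, along the tool's axes as they then stand; what a row does not reach is not made up. A row lasts 1/12 s, in which the tool goes at most 41.7 mm and 7.16 degrees, less where a joint would pass 70% of its speed; a pose out of reach is approached as far as the arm can. A call is refused whole if a number of a shift passes 41.7 or a number of a turn 7.16, either way. A call with a gripper value outside its range is refused whole. The fingers move at their own pace and stop on an object; FORCE is the grip in N (left out, the last holds). Time passes only in rows, so rows that do not move let the fingers close, or fill a call up. It gives the time, the measured TCP pose, the force, the opening and the grip force at its end, in the units of the state.
- readout.read_state(): the state, without advancing time (a new reading comes with each control period).
- viewer.grab_frame(name): name is "side" or "top" or "wrist"; returns (picture, depth): 384x512x3 uint8, red, green, blue; 384x512 float32, mm along the optical axis (not along the pixel's ray), 0 where there is no reading.
- viewer.get_calibration(name): a dict with "vfov" (degrees; the focal length in pixels is half the picture's height over the tangent of half this angle, whatever the lens; pixels are square), "cx", "cy" (the principal point, pixels), "dist_coeffs" ([k1, k2, p1, p2, k3] as OpenCV has them; the pictures are not rectified), "R" (3x3) and "t" (3): a world point X has camera coordinates R X + t. Camera axes: x right, y down, z forward; pixel columns grow to the right and rows downward; lengths in mm; the calibration is good to about 2 mm. A picture is of the moment at which its call begins: read the wrist's pose just before it. get_calibration takes no time and is no camera call; for the wrist camera it gives the pose at the moment of the call.
- job_done(): hands the job in; it is judged then, once.
The state is a dict: "time_s": time; "joint_positions": joint angles; "dq": joint speeds; "joint_efforts": joint torques, N m; "ee_pos": TCP position; "ee_rot": TCP orientation; "force": force on the tool from outside, world axes, zero at the start; "torque": the same for the moment, N m; "finger_gap": finger opening in mm; "grasp_force": force on a finger pad.
Only numpy, scipy, OpenCV 4.12 (cv2) and the standard library are available. Lean on these libraries where they do the work, as an engineer would, in place of code of your own. Each camera call takes 0.05 s, during which the arm holds its last target. There are 200 camera calls.

### The job

Load the hall lantern and test it: stand the fat battery cell in the well on top of the lantern with its button end up, then set the battery cap over it, lugs down through the two slots of the collar until it is fully seated. Turn the cap clockwise (seen from above) only halfway to its lock, about 45 degrees, which lights the lamp against a return spring, and finish still gripping the cap and holding it there, without letting go; never turn it on to the lock click at about 90 degrees, which would leave the lamp on. Leave the other things on the shelf where they lie.

Things in the scene. Friction and masses are not known exactly. Their poses are not given: they have to be found in the camera images.
- lantern: Hand lantern fixed to the shelf by a steel foot bracket: black box 84 x 84 mm, flat top 84 mm above the shelf, round lens bezel (74 mm across, reaching 59 mm from the axis) on its -y side. Origin on the shelf under the axis of its battery well; z up. On top an aluminium collar, 66 mm across outside, rim 96 mm above the shelf, with two slots, towards the lantern's +x and -x
- collar_mouth (a point): Centre of the collar's rim, axes as the lantern's. Bore 48 mm across; slots 14 mm wide, out to 29 mm from the axis. Under the 5 mm thick ledges between the slots runs the lug track, 7 mm high; its floor is the flat top, 84 mm above the shelf. The cap enters with its lugs in line with the slots within about 5 degrees (either lug in either slot) and turns clockwise seen from above
- well_floor (a point): Centre of the floor of the round battery well, 59 mm above the shelf; axes as the lantern's. The well is 37 mm across and 25 mm deep below the lug track's floor
- switch_ring (a joint): Angle (rad) of the spring-loaded switch ring in the lug track, 0 at rest, growing clockwise seen from above. The lugs pick it up after about 0.13 rad, so it reads the cap's turn less 0.13. It turns the cap back if let go (0.03 N m at 0, 0.07 N m half-way). Spring pawls begin to resist at about 60 degrees of cap turn and snap behind the lugs (the lock click) at about 90
- cap: Aluminium battery cap, 75 g, on its open foot: a hood 44 mm across outside, 38 mm inside, 43 mm high (39 inside), with a finger bar on top. Two lugs at the very foot, 9 mm wide, 5 mm high, reach out to 27.5 mm from the axis. Origin at the centre of the foot, z up; lugs and bar lie along x; the same after a half turn. Seated, the origin is 84 mm above the shelf, with 2 mm of play upwards
- cap_bar (a point): Middle of the cap's finger bar, 54 mm above the foot on the cap's axis; axes as the cap's. The bar is 40 mm long (x), 14 mm wide (y), 22 mm high, its top 65 mm above the foot
- cell: Fat battery cell, 140 g, standing on its flat end: cylinder 33 mm across and 57 mm high with a button 10 mm across and 4 mm high on top, 61 mm in all. Origin at the centre of its flat end, z towards the button. Standing in the well its flat end is 59 mm above the shelf and it sticks 24 mm out of the collar
- iron_key: Cast-iron key, 100 mm long, lying flat, 8 mm thick; origin under its middle, bow towards -x. A bystander
- token: White plastic laundry token, 30 mm across, 4 mm thick; origin under its centre. A bystander
- jar_lid: Glass jar lid, 84 mm across, 36 mm high with its knob; origin under its centre. A bystander
- wedge: Rubber door wedge, 110 x 40 mm, 32 mm high at its +x end; origin under its middle. A bystander
- padlock: Brass padlock lying flat, body 36 x 40 x 18 mm, shackle towards +x; origin under its body. A bystander
- polish_tin: Round shoe-polish tin, 75 mm across, 25 mm high; origin under its centre. A bystander
- key_bowl: White ceramic bowl, 124 mm across, 42 mm high; origin under its centre. A bystander
Mind the look-alikes: they are no part of the job. What is shaped like the cell but red is not meant. Several things look just like the cap: the one meant starts farthest to the robot's left.

How it is judged (in metres and radians):
On the way, in this order (a step that is already met when the one before it is completed fails the run):
1. the cell stands on the floor of the lantern's well, button end up, released (horizontal distance between cell and well_floor below 0.005 m and z of cell in the frame of well_floor below 0.004 m and angle between cell's own z axis and vertical below 0.15 rad and contact force between the fingers and cell below 0.1 N), for 0.2 s.
2. the cap has gone down into the collar, its lugs through the slots (horizontal distance between cap and lantern below 0.005 m and z of cap in the frame of lantern below 0.0875 m and angle between cap's own z axis and vertical below 0.15 rad), for 0.1 s.
At the end, for the whole second after the job is handed in: The cell stands button up (within 9 degrees) on the well floor, within 5 mm of its axis; the cap is seated in the collar (within 3.5 mm of the track floor, 5 mm of the axis, upright within 7 degrees), turned clockwise 45 degrees, give or take 11, at rest and gripped with over 1 N (horizontal distance between cell and well_floor below 0.005 m and z of cell in the frame of well_floor below 0.004 m and angle between cell's own z axis and vertical below 0.15 rad and horizontal distance between cap and lantern below 0.005 m and z of cap in the frame of lantern between 0.08 and 0.0875 m and angle between cap's own z axis and vertical below 0.12 rad and angle between the x axis of cap and the x axis of lantern, either way round between 0.58 and 0.99 rad and value of joint switch_ring between 0.38 and 0.95 rad and contact force between the fingers and cap above 1 N and angular speed of cap below 0.2 rad/s); the arm keeps its last pose, push and grip.
It fails at once if the cap is turned on to the lock click (value of joint switch_ring above 1.38 rad).
It fails at once if a bystander is pushed more than 25 mm from its place (distance of any of iron_key, token, jar_lid, wedge, padlock, polish_tin, key_bowl from where it was at the start of the episode above 0.025 m).
It also fails if it takes over 58 s, if anything falls off the work surface, if the arm or the gripper's body presses on something with over 40 N, if the wrist force passes 120 N, or if a joint passes its speed limit or range.

## Working session

There is one attempt and no reset: what is moved stays moved. The work goes in short steps, Python scripts to look and compute and a shell command to move; the robot and the scene stay as the last step left them, time stands still between calls to the robot, and variables do not carry over. Pictures are saved under pics/ and viewed, at most 10 in all, crops included, and the job is handed in when it is done.

```bash
ls; mkdir -p pics
cat > h.py <<'E'
import numpy as np, cv2
from workcell import readout, viewer, job_done
def K(c):
    f=192/np.tan(np.radians(c["vfov"])/2); return np.array([[f,0,c["cx"]],[0,f,c["cy"]],[0,0,1.]])
def cal(n):
    c=viewer.get_calibration(n); return K(c),np.array(c["dist_coeffs"],float),np.array(c["R"],float),np.array(c["t"],float)
def ray(C,uv):
    k,d,R,t=C; p=cv2.undistortPoints(np.array(uv,float).reshape(-1,1,2),k,d).reshape(-1,2)
    return -R.T@t,(np.c_[p,np.ones(len(p))])@R
def at_z(C,uv,z):
    o,r=ray(C,uv); z=np.broadcast_to(z,len(r)); return o+r*((z-o[2])/r[:,2])[:,None]
def at_d(C,uv,D):
    o,r=ray(C,uv); uv=np.array(uv).round().astype(int).reshape(-1,2); return o+r*D[uv[:,1],uv[:,0]][:,None]
def cloud(C,D):
    v,u=np.mgrid[:384,:512]; o,r=ray(C,np.c_[u.ravel(),v.ravel()]); P=o+r*D.ravel()[:,None]; P[D.ravel()==0]=np.nan; return P.reshape(384,512,3)
E
python3 - <<'E'
from h import *
s=readout.read_state(); print(s)
for n in("top","side"):
    p,d=viewer.grab_frame(n); np.savez(f"{n}0.npz",p=p,d=d); cv2.imwrite(f"pics/{n}0.png",cv2.resize(p[:,:,::-1],(800,600)))
    c=viewer.get_calibration(n); print(n,c, -np.array(c["R"]).T@np.array(c["t"]))
E
```

```text
pics
{'time_s': 0.0, 'joint_positions': array([68.32307577, 23.94920079, -0.58941657, 92.48482004,  0.26805979,
       63.6368852 , -3.03623908]), 'dq': array([-0.06076284, -0.09128483,  0.01447565, -0.0845633 ,  0.05255495,
        0.11587622, -0.16407839]), 'joint_efforts': array([-5.47378113e-04, -8.51263905e+01,  6.38348702e-01, -4.25994945e+01,
       -4.88231890e-02,  1.86336989e-02,  7.05173170e-05]), 'ee_pos': array([ 206.43542805, -589.55773657,  223.81784444]), 'ee_rot': array([[ 9.43808517e-01,  3.30492449e-01, -4.73774916e-04],
       [ 3.30492780e-01, -9.43807859e-01,  1.11736193e-03],
       [-7.78728081e-05, -1.21115490e-03, -9.99999264e-01]]), 'force': array([ 0.32964996, -0.23335852,  0.02576435]), 'torque': array([-0.00936695, -0.01165912,  0.0283513 ]), 'grasp_force': 0.0, 'finger_gap': 94.13581190434574}
top {'vfov': 55.734842925739216, 'cx': 257.50057439166386, 'cy': 189.84536644256428, 'dist_coeffs': array([0.01412219, 0.        , 0.        , 0.        , 0.        ]), 'R': array([[ 0.0139787 , -0.99980929,  0.01363773],
       [-0.99735704, -0.01491436, -0.07110903],
       [ 0.07129886, -0.01260767, -0.99737531]]), 't': array([ -23.82512694,  551.5735168 , 1181.6325801 ])} [ 4.66199714e+02 -6.96576355e-01  1.21807794e+03]
side {'vfov': 48.927176799741076, 'cx': 260.0206225257399, 'cy': 189.69225853940196, 'dist_coeffs': array([0.02688977, 0.        , 0.        , 0.        , 0.        ]), 'R': array([[-0.98588658, -0.16720219, -0.00843106],
       [-0.11451908,  0.71026959, -0.694552  ],
       [ 0.12211894, -0.68378398, -0.7193931 ]]), 't': array([ 543.38077567,  119.51863123, 1240.60056621])} [397.89814554 854.26680067 980.07266797]
```

View pics/top0.png

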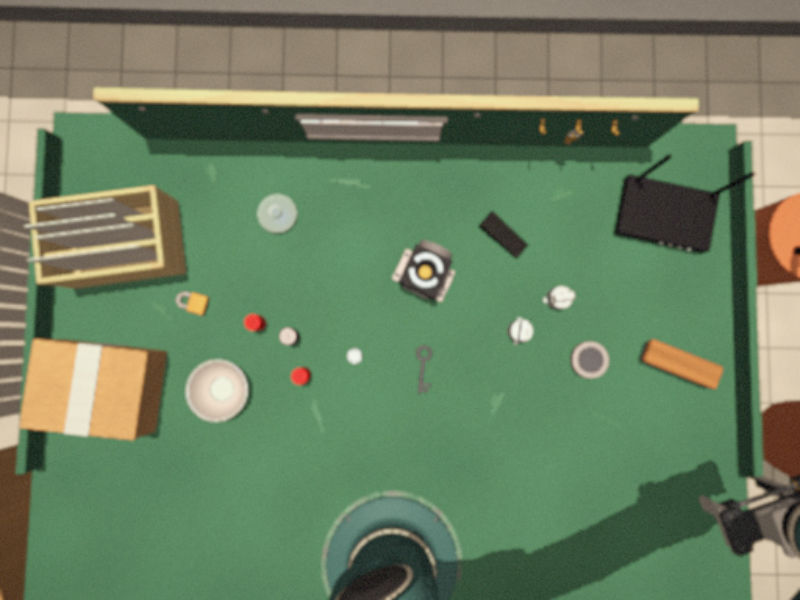

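View pics/side0.png

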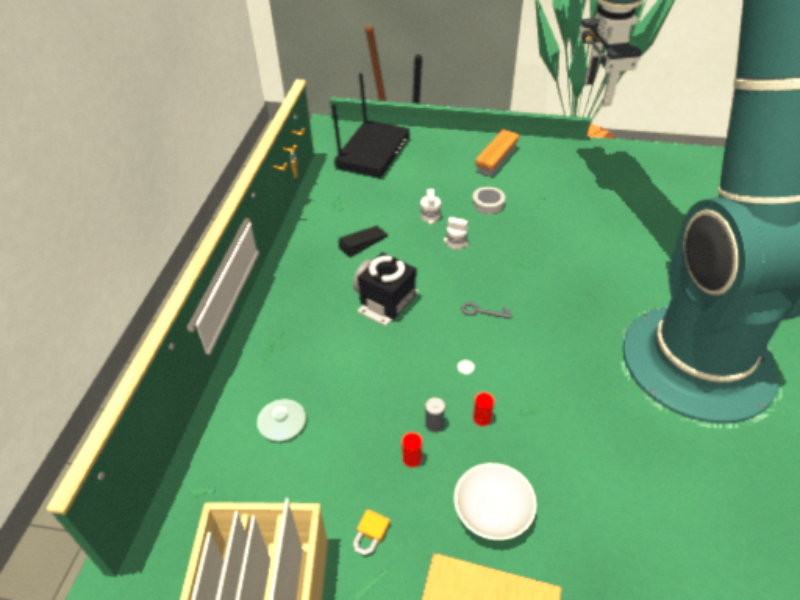

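Top view: the cell is the dark one at (288,337); the red look-alikes at (254,322) and (300,376) don't count. Cap candidates are (521,330) and (561,297). Image left is +y (the robot's left), so (521,330) is the one meant. The lantern is at (426,271). I'll confirm this in one enlarged crop.

Run:
```python
from h import *
tiles=[]
Z=np.load("top0.npz");p,d=Z["p"],Z["d"]
Zs=np.load("side0.npz");ps=Zs["p"]
def crop(p,u,v,w=50,h=37): 
    u=int(u*.64);v=int(v*.64); return cv2.resize(p[v-h//2-1:v+h//2,u-w//2:u+w//2],(400,300),interpolation=cv2.INTER_CUBIC)
im=np.vstack([np.hstack([crop(p,426,271,60,45),crop(p,540,314,66,49)]),np.hstack([crop(p,280,345,66,49),crop(ps,388,280,72,54)])])
cv2.imwrite("pics/crop0.png",im[:,:,::-1])
C=cal("top");P=cloud(C,d)
for n,(u,v),lo,hi,r in [("lant",(426,271),88,130,60),("lantbox",(426,271),75,90,90),("cap",(521,330),40,80,45),("cap2",(561,297),40,80,45),("cell",(288,337),40,80,40),("cellbtn",(288,337),59,80,40)]:
    u*=.64;v*=.64
    m=(P[...,2]>lo)&(P[...,2]<hi); vv,uu=np.nonzero(m); k=np.hypot(uu-u,vv-v)<r*.64
    Q=P[vv[k],uu[k]]; print(n,len(Q),Q.mean(0).round(1),Q.min(0).round(1),Q.max(0).round(1))
    if n.startswith("cap"):
        T=Q[Q[:,2]>56]; c=T.mean(0); w,V=np.linalg.eigh(np.cov(T[:,:2].T)); print("  bar",len(T),c.round(1),w.round(1),np.degrees(np.arctan2(V[1,1],V[0,1])).round(1))
```

```text
lant 164 [602.9 -60.3  94.8] [562.4 -99.9  88. ] [653.8 -28.  101.1]
lantbox 487 [605.1 -61.1  83. ] [ 548.1 -113.1   75. ] [659.7  -6.7  89.3]
cap 136 [ 489.1 -264.5   52.6] [ 465.7 -339.3   40. ] [ 550.8 -241.    68.6]
  bar 61 [ 485.4 -261.8   63.3] [ 18.3 135.8] 173.4
cap2 151 [ 550.3 -336.9   52.2] [ 488.7 -365.2   40. ] [ 577.7 -262.    70.4]
  bar 63 [ 549.2 -334.9   64.1] [  31.5 1144.3] 123.6
cell 189 [456.1 229.3  56.3] [383.7 178.8  41.9] [509.4 294.   63.3]
cellbtn 40 [451.7 229.6  60.4] [383.9 180.   59. ] [502.6 290.2  63.3]
```

View pics/crop0.png

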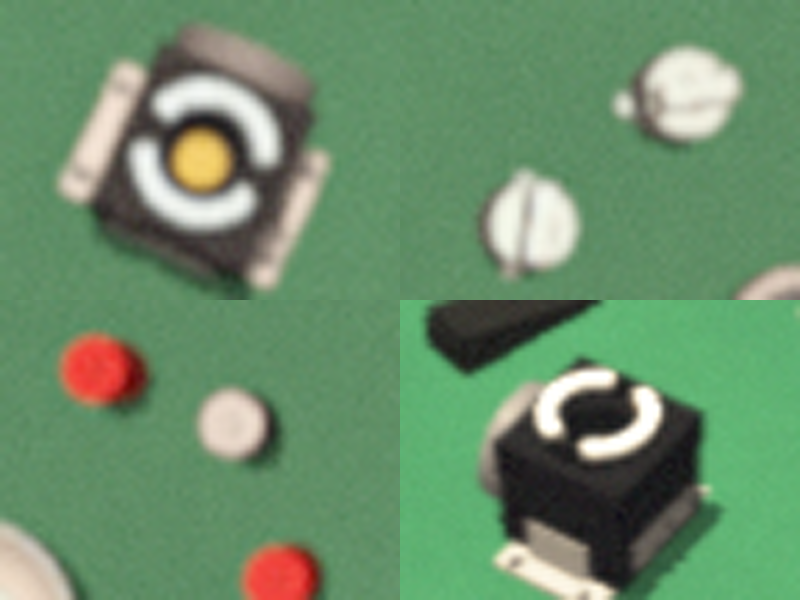

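The crop confirms the meant cap at top-view (521,330): bar roughly along x, at about (486,-262). The grey cell is at (288,337), and the lantern's bezel faces up and to the right, so its yaw is about 65°. Next I move along an arc to above the lantern.

```bash
python3 -m jog '{"rows":[[[94,40,0,-5,0,0,-3.8],[94,41,0,-5,0,0,-3.8],[94,41,0,-5,0,0,-3.8],[94,41,0,-5,0,0,-3.8],[94,41,0,-5,0,0,-3.8],[94,41,0,-5,0,0,-3.8],[94,41,0,-5,0,0,-3.8],[94,41,0,-5,0,0,-3.8]]]}' 10
python3 -m jog '{"rows":[[[94,41,0,-5,0,0,-3.8],[94,41,0,-5,0,0,-3.8],[94,41,0,-5,0,0,-3.8],[94,41,0,-5,0,0,-3.8],[94,41,0,-5,0,0,-3.8],[94,30,0,-5,0,0,-3.8],[94,20,0,0,0,0,0],[94,0,0,0,0,0,0]]]}'
python3 - <<'E'
from h import *
s=readout.read_state();C=cal("wrist");p,d=viewer.grab_frame("wrist")
np.savez("w1.npz",p=p,d=d,k=C[0],dc=C[1],R=C[2],t=C[3]);cv2.imwrite("pics/w1.png",cv2.resize(p[:,:,::-1],(800,600)))
print(s["ee_pos"],s["ee_rot"].round(3),-C[2].T@C[3],s["joint_positions"].round(1))
E
```

```text
time_s: 0.77
ee_pos: [480.1, -414.1, 264.3]
ee_rot: [[0.644, 0.765, -0.0], [0.765, -0.644, 0.0], [0.0, -0.001, -1.0]]
force: [0.8, -1.3, -0.5]
finger_gap: 94.1
grasp_force: 0.0
time_s: 1.43
ee_pos: [607.4, -191.4, 294.5]
ee_rot: [[0.295, 0.956, 0.0], [0.956, -0.295, 0.002], [0.002, -0.0, -1.0]]
force: [-0.5, 0.7, 0.1]
finger_gap: 93.9
grasp_force: 0.0
[ 607.39150985 -191.40079891  294.49826155] [[ 0.295  0.956  0.   ]
 [ 0.956 -0.295  0.002]
 [ 0.002 -0.    -1.   ]] [ 629.44189769 -116.47070049  454.87398673] [ 30.7  23.6 -21.8  85.2   8.8  73.   -9.2]
```

View pics/w1.png

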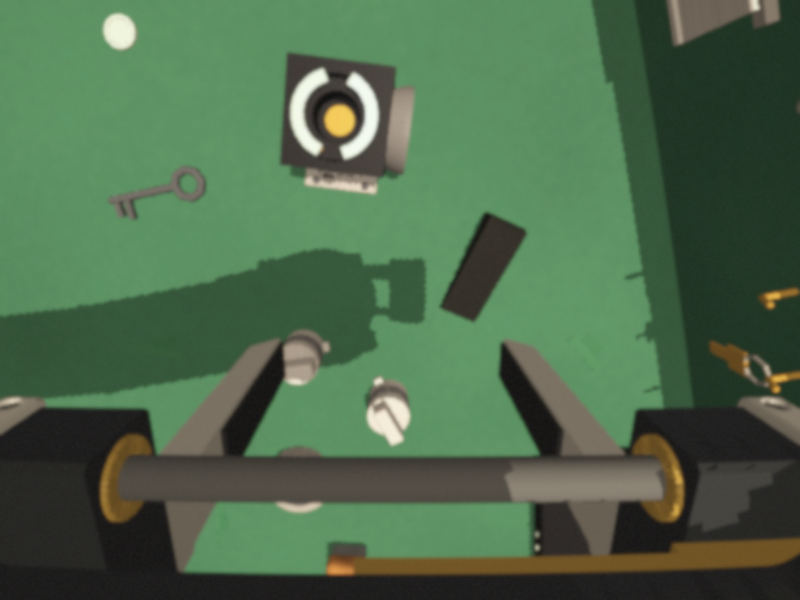

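Wrist view: the collar ring is centred at about (334,113) with slots at (340,76) and (328,155). The caps show at (302,355), which is the left one and ours, and at (388,412). Now measure the collar in the world frame.

```bash
cat >> h.py <<'E'
from scipy.optimize import least_squares
def collar(C,p,d,c0,zr=96):
    """collar centre + slot yaw from white ring pixels near c0 (xy mm): rim mask, circle fit of outer edge"""
    v,u=np.mgrid[:384,:512]; X=at_z(C,np.c_[u.ravel(),v.ravel()],zr).reshape(384,512,3)
    hsv=cv2.cvtColor(p,cv2.COLOR_RGB2HSV); near=np.hypot(X[...,0]-c0[0],X[...,1]-c0[1])<48
    m=(near&(hsv[...,1]<60)&(hsv[...,2]>150)).astype(np.uint8)
    n,l,st,_=cv2.connectedComponentsWithStats(m); m=np.isin(l,1+np.argsort(-st[1:,4])[:2])
    Q=X[m][:,:2]
    # two half-ring model: maximise overlap: fit mean radius with area-weighted pixels
    f=lambda q:np.hypot(*(Q-q[:2]).T)-q[2]
    s=least_squares(f,[*c0,28],loss="soft_l1").x; a=np.arctan2(*(Q-s[:2]).T[::-1])
    # gaps: 2-fold phase
    ph=np.degrees(np.angle(np.mean(np.exp(2j*a)))/2)+90
    r=np.hypot(*(Q-s[:2]).T)
    return s[:2],s[2],ph%180,np.percentile(r,[2,98]),len(Q)
E
python3 - <<'E'
from h import *
z=np.load("w1.npz");C=(z["k"],z["dc"],z["R"],z["t"])
print("wrist",collar(C,z["p"],z["d"],at_z(C,[[334*.64,113*.64]],96)[0,:2]))
z=np.load("top0.npz");C2=cal("top")
print("top",collar(C2,z["p"],z["d"],at_z(C2,[[426*.64,271*.64]],96)[0,:2]))
z2=np.load("side0.npz");C3=cal("side")
print("side",collar(C3,z2["p"],z2["d"],at_z(C3,[[387*.64,268*.64]],96)[0,:2]))
P=cloud(C2,z["d"])
hsv=cv2.cvtColor(z["p"],cv2.COLOR_RGB2HSV)
# cell disc top
g=z["p"][200:232,170:202].astype(int)
for n,w,h in(("cell top",(288,336),58),("token",(354,356),4),("cap(bar top)",(521,330),65)): print(n,at_z(C2,[[w[0]*.64,w[1]*.64]],h).round(1))
X=P[205:227,173:196].reshape(-1,3);X=X[X[:,2]>50];print(len(X),X.mean(0),np.percentile(X[:,2],[5,50,95]))
v,u=np.mgrid[:384,:512]; m=(hsv[...,1]<70)&(hsv[...,2]>100)&(np.hypot(u-184,v-215)<12)
print("cell px",u[m].mean(),v[m].mean(),m.sum(),at_z(C2,[[u[m].mean(),v[m].mean()]],58))
print("tip depth check",cloud(C,np.load("w1.npz")["d"])[72,213])
E
```

```text
wrist (array([601.44672457, -58.77061633]), np.float64(28.918643971648013), np.float64(65.87853475596273), array([23.20803573, 33.89857581]), 1213)
top (array([601.67155756, -60.0693    ]), np.float64(29.237279378077552), np.float64(67.21495514219782), array([22.02971298, 35.28579468]), 211)
side (array([601.1113989, -57.945168 ]), np.float64(30.315999670114106), np.float64(64.47920171419321), array([21.06571723, 43.04364701]), 183)
cell top [[465.4 216.   58. ]]
token [[424.9  85.    4. ]]
cap(bar top) [[ 484.2 -257.5   65. ]]
84 [467.20248334 217.22737139  57.196689  ] [53.2440108  57.52392267 60.6268843 ]
cell px 183.56923076923076 214.8 130 [[466.15221793 218.3774152   58.        ]]
tip depth check [598.31440358 -51.62291273  58.99760124]
```

```bash
python3 -m jog '{"rows":[[[94,38,-13,10,0,0,-3.8],[94,38,-13,10,0,0,-3.8],[94,38,-13,10,0,0,-3.8],[94,38,-13,10,0,0,-3.8],[94,38,-13,10,0,0,-3.8],[94,38,-13,10,0,0,-3.8],[94,38,-13,10,0,0,-3.8],[94,38,-13,10,0,0,-3.8]]]}'
python3 -m jog '{"rows":[[[94,38,-13,10,0,0,-3.8],[94,0,0,0,0,0,0],[94,0,0,0,0,0,0],[94,0,0,0,0,0,0],[94,0,0,0,0,0,0],[94,0,0,0,0,0,0],[94,0,0,0,0,0,0],[94,0,0,0,0,0,0]]]}'
python3 - <<'E'
from h import *
s=readout.read_state();C=cal("wrist");p,d=viewer.grab_frame("wrist")
np.savez("w2.npz",p=p,d=d,k=C[0],dc=C[1],R=C[2],t=C[3]);cv2.imwrite("pics/w2.png",cv2.resize(p[:,:,::-1],(800,600)))
print(s["ee_pos"],s["ee_rot"].round(3),-C[2].T@C[3],s["joint_positions"].round(1))
E
```

```text
time_s: 2.15
ee_pos: [524.7, 110.8, 213.8]
ee_rot: [[-0.224, 0.974, -0.0], [0.974, 0.224, -0.0], [-0.0, -0.0, -1.0]]
force: [1.4, 1.3, -0.1]
finger_gap: 93.9
grasp_force: 0.0
time_s: 2.82
ee_pos: [504.6, 144.0, 204.5]
ee_rot: [[-0.286, 0.958, 0.0], [0.958, 0.286, 0.0], [0.0, 0.0, -1.0]]
force: [-0.9, 0.1, -0.5]
finger_gap: 93.9
grasp_force: 0.0
[504.5915038  143.96983694 204.47057631] [[-0.286  0.958  0.   ]
 [ 0.958  0.286  0.   ]
 [ 0.     0.    -1.   ]] [482.07028664 219.42376557 364.69616515] [ 11.   18.2 -36.1 107.   12.5  58.8 -13.7]
```

View pics/w2.png

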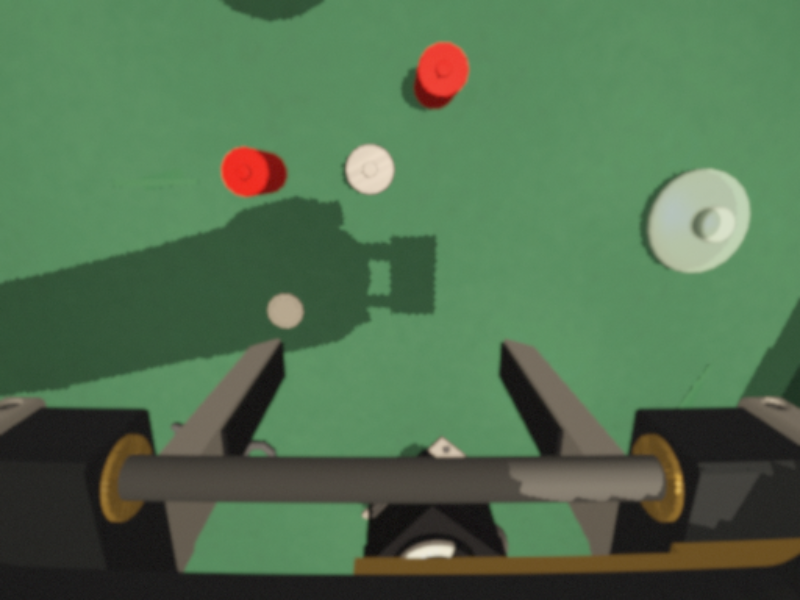

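The grey cell stands button up at (370,169), with the reds at (245,172) and (442,70). The token is at (286,310), left of the path. Next I compute the exact offset to the cell.

Run:
```python
from h import *
z=np.load("w2.npz");C=(z["k"],z["dc"],z["R"],z["t"]);p=z["p"]
g=cv2.cvtColor(p,cv2.COLOR_RGB2HSV);v,u=np.mgrid[:384,:512]
m=(np.hypot(u-370*.64,v-169*.64)<22)&(g[...,1]<90)&(g[...,2]>130)
cs,_=cv2.findContours(m.astype(np.uint8),cv2.RETR_EXTERNAL,cv2.CHAIN_APPROX_NONE);c=max(cs,key=cv2.contourArea)[:,0,:]
W=at_z(C,c,57)[:,:2];(x,y),r=cv2.minEnclosingCircle(W.astype(np.float32));print(x,y,r,W.mean(0))
print(at_z(C,[[370*.64,169*.64]],61))
for q in [(245,172),(442,70)]: print("red",at_z(C,[[q[0]*.64,q[1]*.64]],59))
s=readout.read_state(); print((s["ee_rot"].T@(np.array([W.mean(0)[0],W.mean(0)[1],59.5])-s["ee_pos"])).round(1))
```

```text
466.65777587890625 219.96897888183594 18.260467529296875 [466.8950431 220.0069456]
[[467.28247841 219.8304945   61.        ]]
red [[387.39498584 194.39015359  59.        ]]
red [[494.19213059 291.37123679  59.        ]]
[ 83.4 -14.3 145. ]
```

```bash
python3 -m jog '{"rows":[[[60,28,-5,20,0,0,0],[60,28,-5,20,0,0,0],[60,27,-4.2,20,0,0,0],[60,0,0,25,0,0,0],[60,0,0,0,0,0,0],[60,0,0,20,0,0,0],[60,0,0,20,0,0,0],[60,0,0,15,0,0,0]]]}'
python3 -m jog '{"rows":[[[60,0,0,4,0,0,0],[60,0,0,0,0,0,0],[20,0,0,0,0,0,0],[20,0,0,0,0,0,0],[20,0,0,0,0,0,0],[20,0,0,0,0,0,0],[20,0,0,0,0,0,0],[20,0,0,0,0,0,0]]]}' 15
```

```text
time_s: 3.53
ee_pos: [467.6, 219.0, 64.3]
ee_rot: [[-0.286, 0.958, 0.0], [0.958, 0.286, -0.0], [-0.0, 0.0, -1.0]]
force: [0.0, -0.2, -1.1]
finger_gap: 60.2
grasp_force: 0.0
time_s: 4.2
ee_pos: [467.1, 220.1, 60.9]
ee_rot: [[-0.287, 0.958, 0.001], [0.958, 0.287, 0.0], [-0.0, 0.001, -1.0]]
force: [-2.2, -0.8, 6.9]
finger_gap: 32.8
grasp_force: 15.0
```

Cell gripped (32.8 mm opening). Lift it and carry it to the lantern.

```bash
python3 -m jog '{"rows":[[[20,0,0,-20,0,0,0],[20,0,0,-40,0,0,0],[20,0,0,-40,0,0,0],[20,-20,3,-30,0,0,0],[20,-38,6,0,0,0,0],[20,-38,6,0,0,0,0],[20,-38,6,0,0,0,0],[20,-38,6,0,0,0,0]]]}'
python3 -m jog '{"rows":[[[20,-38,6,0,0,0,0],[20,-38,6,0,0,0,0],[20,-30,5,0,0,0,0],[20,-20,3,0,0,0,0],[20,-8,2,0,0,0,0],[20,0,0,0,0,0,0],[20,0,0,0,0,0,0],[20,0,0,0,0,0,0]]]}'
python3 - <<'E'
from h import *
s=readout.read_state();C=cal("wrist");p,d=viewer.grab_frame("wrist")
np.savez("w3.npz",p=p,d=d,k=C[0],dc=C[1],R=C[2],t=C[3]);cv2.imwrite("pics/w3.png",cv2.resize(p[:,:,::-1],(800,600)))
print(s["ee_pos"],s["ee_rot"].round(3),s["finger_gap"])
print((s["ee_rot"].T@(np.array([601.4,-59,s["ee_pos"][2]])-s["ee_pos"])).round(1))
E
```

```text
time_s: 4.87
ee_pos: [542.5, 61.1, 190.8]
ee_rot: [[-0.287, 0.958, 0.0], [0.958, 0.287, -0.0], [-0.0, 0.0, -1.0]]
force: [0.4, 0.7, -0.8]
finger_gap: 32.6
grasp_force: 15.0
time_s: 5.53
ee_pos: [601.2, -57.2, 190.5]
ee_rot: [[-0.289, 0.957, -0.0], [0.957, 0.289, 0.001], [0.001, -0.0, -1.0]]
force: [-0.2, 0.8, -1.5]
finger_gap: 32.3
grasp_force: 15.0
[601.22043422 -57.21982255 190.51685145] [[-0.289  0.957 -0.   ]
 [ 0.957  0.289  0.001]
 [ 0.001 -0.    -1.   ]] 32.31292238022703
[-1.8 -0.3 -0. ]
```

View pics/w3.png

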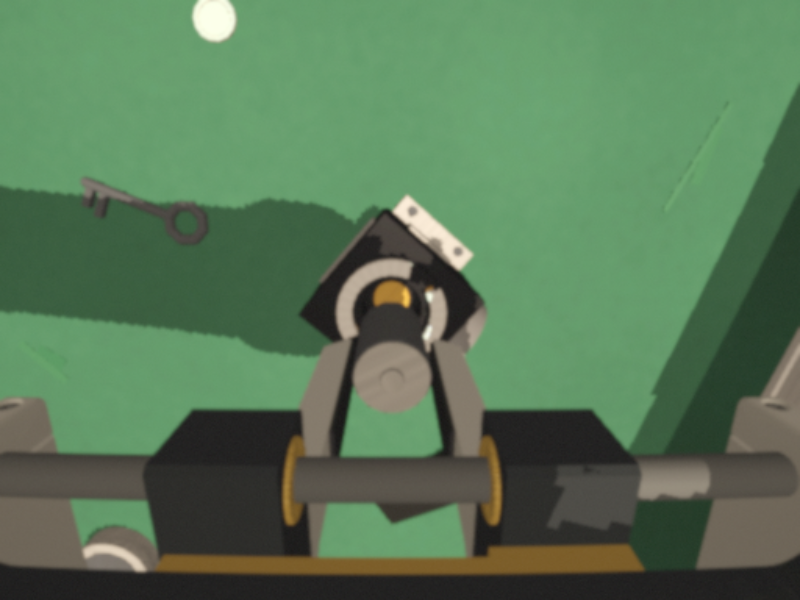

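Cell hanging upright, top disc centred at (392,378), button at (392,380). The collar arc below shows its outer edge at about (335,310), (392,258) and (447,310). Now check the cell's offset in the grip and the collar centre.

Run:
```python
from h import *
z=np.load("w3.npz");C=(z["k"],z["dc"],z["R"],z["t"]);p=z["p"]
s=readout.read_state()
print("cell disc",at_z(C,[[392*.64,378*.64]],186.6),"btn",at_z(C,[[392*.64,380*.64]],190.6), "tcp",s["ee_pos"])
A=at_z(C,np.array([(335,310),(345,280),(365,264),(392,258),(447,310)])*.64,96)[:,:2]
print(least_squares(lambda q:np.hypot(*(A-q).T)-33,[601,-59]))if 0 else print("collar",least_squares(lambda q:np.hypot(*(A-q).T)-33,[601,-59]).x, (np.hypot(*(A-[601.4,-59]).T)-33).round(1))
x,y=at_z(C,[[392*.64,378*.64]],186.6)[0,:2]
print("err tool",(s["ee_rot"].T@np.array([601.4-x,-59-y,0])).round(1))
```

```text
cell disc [[601.56018814 -57.4042359  186.6       ]] btn [[601.24931213 -56.39597109 190.6       ]] tcp [601.26708877 -57.28200492 190.58427681]
collar [600.95386031 -57.50465111] [0.7 1.4 1.3 1.4 1. ]
err tool [-1.5 -0.6 -0. ]
```

```bash
python3 -m jog '{"rows":[[[20,-1.3,-0.3,15,0,0,0],[20,0,0,15,0,0,0],[20,0,0,8,0,0,0],[20,0,0,3,0,0,0],[20,0,0,3,0,0,0],[20,0,0,3,0,0,0],[20,0,0,3,0,0,0],[20,0,0,0,0,0,0]]]}'
```

```text
time_s: 6.25
ee_pos: [601.7, -60.2, 140.3]
ee_rot: [[-0.287, 0.958, -0.0], [0.958, 0.287, 0.0], [0.0, -0.0, -1.0]]
force: [-0.6, 0.6, -0.5]
finger_gap: 32.9
grasp_force: 15.0
```

```bash
python3 -m jog '{"rows":[[[20,0,0,3,0,0,0],[20,0,0,3,0,0,0],[20,0,0,3,0,0,0],[20,0,0,3,0,0,0],[20,0,0,3,0,0,0],[20,0,0,3,0,0,0],[20,0,0,1.5,0,0,0],[20,0,0,0,0,0,0]]]}'
```

```text
time_s: 6.92
ee_pos: [601.6, -60.3, 120.5]
ee_rot: [[-0.287, 0.958, -0.001], [0.958, 0.287, 0.0], [0.0, -0.001, -1.0]]
force: [-0.7, 0.4, -0.9]
finger_gap: 33.0
grasp_force: 15.0
```

```bash
python3 -m jog '{"rows":[[[46,0,0,0,0,0,0],[46,0,0,0,0,0,0],[46,0,0,0,0,0,0],[46,0,0,-5,0,0,0],[46,0,0,-30,0,0,0],[60,0,0,-40,0,0,0],[60,0,0,-35,0,0,6],[60,0,0,0,0,0,6]]]}'
python3 -m jog '{"rows":[[[60,-32,-20,0,0,0,7],[60,-36,-15,0,0,0,7],[60,0,0,0,0,0,7],[60,0,0,0,0,0,7],[60,0,0,0,0,0,0],[60,0,0,0,0,0,0],[60,0,0,0,0,0,0],[60,0,0,0,0,0,0]]]}'
python3 - <<'E'
from h import *
s=readout.read_state();C=cal("wrist");p,d=viewer.grab_frame("wrist")
np.savez("w4.npz",p=p,d=d,k=C[0],dc=C[1],R=C[2],t=C[3]);cv2.imwrite("pics/w4.png",cv2.resize(p[:,:,::-1],(800,600)))
print(s["ee_pos"],s["ee_rot"].round(3))
E
```

```text
time_s: 7.58
ee_pos: [604.4, -60.0, 238.4]
ee_rot: [[-0.078, 0.997, 0.009], [0.997, 0.078, -0.001], [-0.001, 0.009, -1.0]]
force: [0.0, -0.7, -0.6]
finger_gap: 59.0
grasp_force: 0.0
time_s: 8.25
ee_pos: [568.2, -128.8, 231.0]
ee_rot: [[0.392, 0.92, -0.0], [0.92, -0.392, 0.0], [0.0, -0.0, -1.0]]
force: [-0.1, 0.4, 0.2]
finger_gap: 60.0
grasp_force: 0.0
[ 568.15686271 -128.80159447  231.00858853] [[ 0.392  0.92  -0.   ]
 [ 0.92  -0.392  0.   ]
 [ 0.    -0.    -1.   ]]
```

View pics/w4.png

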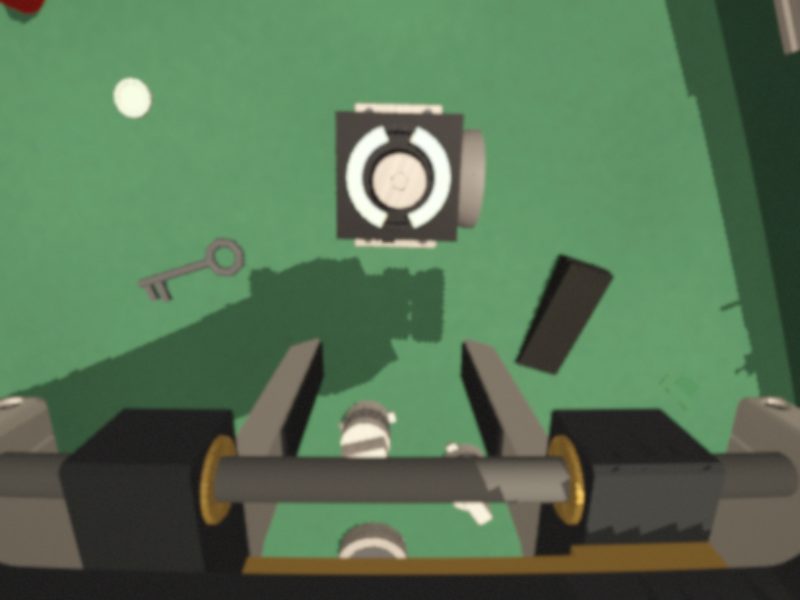

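Cell stands centred in the well, button up at (400,181). The slots are at the top and bottom of the ring, (400,133) and (400,222). Now go and view the cap.

```bash
python3 -m jog '{"rows":[[[60,-35,-20.4,0,0,0,0],[60,-35,-20.4,0,0,0,0],[60,-35,-20.4,0,0,0,0],[60,-35,-20.4,0,0,0,0],[60,-36,-20.4,0,0,0,0],[60,0,0,4,0,0,6.7],[60,0,0,4,0,0,6.7],[60,0,0,4,0,0,6.7]]]}'
python3 -m jog '{"rows":[[[60,0,0,4,0,0,7.1],[60,0,0,4,0,0,7.1],[60,0,0,0,0,0,7.1],[60,0,0,0,0,0,7.1],[60,0,0,0,0,0,7.1],[60,0,0,0,0,0,7.1],[60,0,0,0,0,0,7.1],[60,0,0,0,0,0,4]]]}'
python3 -m jog '{"rows":[[[60,0,0,0,0,0,0],[60,0,0,0,0,0,0],[60,0,0,0,0,0,0],[60,0,0,0,0,0,0],[60,0,0,0,0,0,0],[60,0,0,0,0,0,0],[60,0,0,0,0,0,0],[60,0,0,0,0,0,0]]]}'
python3 - <<'E'
from h import *
z=np.load("w4.npz");C=(z["k"],z["dc"],z["R"],z["t"]);p=z["p"].copy()
v,u=np.mgrid[:384,:512];p[np.hypot(u-400*.64,v-181*.64)<20]=0
print(collar(C,p,None,at_z(C,[[398*.64,176*.64]],96)[0,:2]))
print("cell",at_z(C,[[400*.64,181*.64]],118.))
s=readout.read_state();C=cal("wrist");p,d=viewer.grab_frame("wrist")
np.savez("w5.npz",p=p,d=d,k=C[0],dc=C[1],R=C[2],t=C[3]);cv2.imwrite("pics/w5.png",cv2.resize(p[:,:,::-1],(800,600)))
print(s["ee_pos"],s["ee_rot"].round(3),s["joint_positions"].round(1))
E
```

```text
time_s: 8.97
ee_pos: [404.3, -251.0, 219.0]
ee_rot: [[0.691, 0.723, 0.0], [0.723, -0.691, -0.0], [-0.0, 0.0, -1.0]]
force: [0.0, -0.3, 1.0]
finger_gap: 59.7
grasp_force: 0.0
time_s: 9.63
ee_pos: [404.8, -250.4, 211.0]
ee_rot: [[0.992, -0.129, -0.0], [-0.129, -0.992, 0.0], [-0.0, -0.0, -1.0]]
force: [-0.5, -0.7, -0.0]
finger_gap: 60.2
grasp_force: 0.0
time_s: 10.3
ee_pos: [404.7, -250.5, 211.0]
ee_rot: [[0.992, -0.123, -0.0], [-0.123, -0.992, 0.0], [-0.0, -0.0, -1.0]]
force: [0.4, 0.6, -0.4]
finger_gap: 60.0
grasp_force: 0.0
(array([601.4348098 , -58.74755784]), np.float64(28.984307785833817), np.float64(65.43115079032518), array([23.38416311, 33.83701395]), 1604)
cell [[601.61180858 -60.89226513 118.        ]]
[ 404.706366   -250.5250674   210.95111137] [[ 0.992 -0.123 -0.   ]
 [-0.123 -0.992  0.   ]
 [-0.    -0.    -1.   ]] [ 37.6   9.8 -10.6 113.6   2.1  56.8 -71.1]
```

View pics/w5.png

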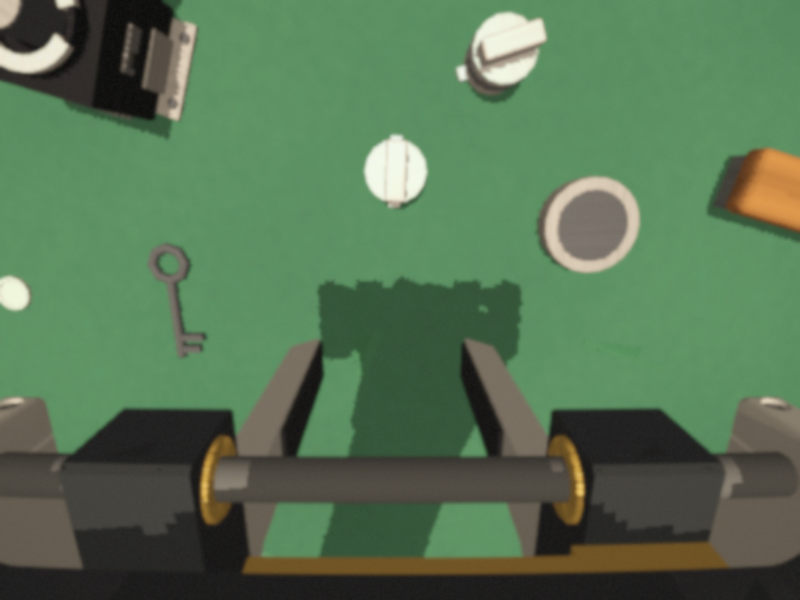

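Cap: hood disc centred at about (396,171), bar running vertically from (396,137) to (396,205), so it is already aligned with tool x. The second cap at (505,50) is left alone. Now measure our cap.

Run:
```python
from h import *
z=np.load("w5.npz");C=(z["k"],z["dc"],z["R"],z["t"]);p=z["p"]
s=readout.read_state();g=cv2.cvtColor(p,cv2.COLOR_RGB2HSV);v,u=np.mgrid[:384,:512]
m=((np.hypot(u-396*.64,v-171*.64)<30)&(g[...,1]<80)&(g[...,2]>130)).astype(np.uint8)
c=max(cv2.findContours(m,cv2.RETR_EXTERNAL,cv2.CHAIN_APPROX_NONE)[0],key=cv2.contourArea)[:,0,:]
W=at_z(C,c,43)[:,:2]
L=(np.c_[W,np.zeros(len(W))]-[*s["ee_pos"][:2],0])@s["ee_rot"]
k=abs(L[:,1]-np.median(L[:,1]))>9
q=least_squares(lambda q:np.hypot(*(L[k,:2]-q[:2]).T)-q[2],[80,0,22],loss="soft_l1").x
print("tool-frame centre,r",q.round(2),"resid",np.std(np.hypot(*(L[k,:2]-q[:2]).T)-q[2]).round(2))
print("bar ends@65", ((at_z(C,np.array([(396,137),(396,200)])*.64,65)-s["ee_pos"])@s["ee_rot"]).round(1))
print("world",(s["ee_pos"]+s["ee_rot"]@[q[0],q[1],0]).round(1))
# bar direction by edge gradients in patch
gr=cv2.cvtColor(p,cv2.COLOR_RGB2GRAY).astype(float);gx=cv2.Sobel(gr,-1,1,0);gy=cv2.Sobel(gr,-1,0,1)
mm=(np.hypot(u-253,v-108)<14)
M=[[ (gx*gx)[mm].sum(),(gx*gy)[mm].sum()],[(gx*gy)[mm].sum(),(gy*gy)[mm].sum()]];w,V=np.linalg.eigh(M);print("edge dir (img)",V[:,0],w)
```

```text
tool-frame centre,r [80.41  1.08 23.23] resid 0.35
bar ends@65 [[101.5   1.6 145.9]
 [ 60.9   1.7 145.9]]
world [ 484.4 -261.5  210.9]
edge dir (img) [ 0.03245736 -0.99947312] [  78743.82601797 1399294.17398203]
```

```bash
python3 -m jog '{"rows":[[[40,27,0.4,30,0,0,1.5],[40,27,0.4,30,0,0,0],[40,26.8,0.5,30,0,0,0],[40,0,0,20,0,0,0],[40,0,0,16,0,0,0],[40,0,0,14,0,0,0],[40,0,0,6,0,0,0],[40,0,0,0,0,0,0]]]}'
python3 -m jog '{"rows":[[[5,0,0,0,0,0,0],[5,0,0,0,0,0,0],[5,0,0,0,0,0,0],[5,0,0,0,0,0,0],[5,0,0,0,0,0,0],[5,0,0,0,0,0,0],[5,0,0,0,0,0,0],[5,0,0,0,0,0,0]]]}' 30
```

```text
time_s: 11.02
ee_pos: [483.9, -262.8, 63.8]
ee_rot: [[0.989, -0.149, -0.002], [-0.149, -0.989, 0.001], [-0.002, -0.001, -1.0]]
force: [-0.8, -0.8, 0.3]
finger_gap: 40.0
grasp_force: 0.0
time_s: 11.68
ee_pos: [484.9, -263.3, 65.5]
ee_rot: [[0.989, -0.15, 0.001], [-0.15, -0.989, -0.0], [0.001, 0.0, -1.0]]
force: [-1.5, 1.4, 7.1]
finger_gap: 13.7
grasp_force: 30.0
```

```bash
python3 -m jog '{"rows":[[[5,0,0,-20,0,0,0],[5,0,0,-40,0,0,0],[5,0,0,-40,0,0,0],[5,0,0,-40,0,0,0],[5,12,-30,0,0,0,0],[5,14,-37,0,0,0,0],[5,14,-37,0,0,0,0],[5,14,-37,0,0,0,0]]]}'
python3 -m jog '{"rows":[[[5,14,-37,0,0,0,0],[5,12,-30,0,0,0,0],[5,4.6,-11.3,0,0,0,-5],[5,0,0,0,0,0,-7],[5,0,0,0,0,0,-7],[5,0,0,0,0,0,-7],[5,0,0,0,0,0,-7],[5,0,0,0,0,0,-7]]]}'
python3 -m jog '{"rows":[[[5,0,0,0,0,0,-7],[5,0,0,0,0,0,-7],[5,0,0,0,0,0,-7],[5,0,0,0,0,0,-7],[5,0,0,0,0,0,-6],[5,0,0,0,0,0,0],[5,0,0,0,0,0,0],[5,0,0,0,0,0,0]]]}'
python3 - <<'E'
from h import *
s=readout.read_state();C=cal("wrist");p,d=viewer.grab_frame("wrist")
np.savez("w6.npz",p=p,d=d,k=C[0],dc=C[1],R=C[2],t=C[3]);cv2.imwrite("pics/w6.png",cv2.resize(p[:,:,::-1],(800,600)))
print(s["ee_pos"],s["ee_rot"].round(3),s["joint_positions"].round(1))
print((s["ee_rot"].T@(np.array([601.4,-59,s["ee_pos"][2]])-s["ee_pos"])).round(1),np.degrees(np.arctan2(s["ee_rot"][1,0],s["ee_rot"][0,0])))
E
```

```text
time_s: 12.35
ee_pos: [559.5, -130.5, 205.4]
ee_rot: [[0.989, -0.15, 0.001], [-0.15, -0.989, -0.0], [0.001, 0.0, -1.0]]
force: [0.4, -0.6, -1.3]
finger_gap: 14.0
grasp_force: 30.0
time_s: 13.02
ee_pos: [600.8, -59.0, 204.9]
ee_rot: [[0.85, 0.526, -0.0], [0.526, -0.85, -0.0], [-0.0, -0.0, -1.0]]
force: [-0.3, 0.5, -1.5]
finger_gap: 13.7
grasp_force: 30.0
time_s: 13.68
ee_pos: [600.9, -59.1, 204.9]
ee_rot: [[0.42, 0.908, -0.0], [0.908, -0.42, 0.0], [0.0, -0.0, -1.0]]
force: [0.3, 0.4, -1.1]
finger_gap: 13.7
grasp_force: 30.0
[600.93152519 -59.09462351 204.92965925] [[ 0.42   0.908 -0.   ]
 [ 0.908 -0.42   0.   ]
 [ 0.    -0.    -1.   ]] [ 25.9  25.7 -30.6  95.9  14.4  62.3 -33.8]
[ 0.3  0.4 -0. ] 65.16928622688245
```

View pics/w6.png

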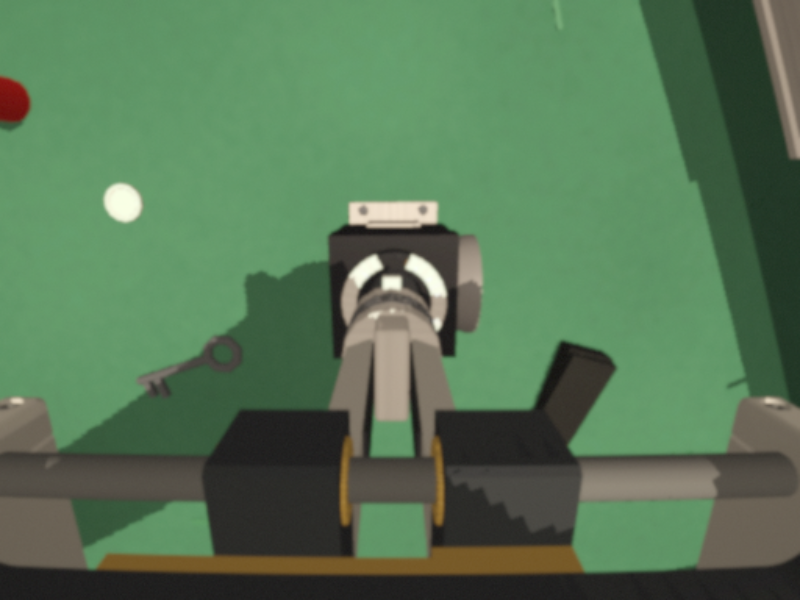

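Held cap: bar top runs (392,318) to (392,420) and the front lug tip is at (392,277). The collar slot straight ahead is at (394,255). Check the alignment numerically.

Run:
```python
from h import *
z=np.load("w6.npz");C=(z["k"],z["dc"],z["R"],z["t"]);s=readout.read_state()
f=lambda uv,h:((at_z(C,np.array(uv)*.64,h)-s["ee_pos"])@s["ee_rot"]).round(1)
print("bar ends",f([(392,318),(392,420)],204.4));print("lug tip",f([(392,276)],144.4))
print("slot edges/collar far rim",f([(381,252),(408,252),(342,300),(447,300)],96))
print("hood edges front top",f([(348,345),(436,345)],182.))
```

```text
bar ends [[ 25.9  -0.9   0.6]
 [-17.9  -0.9   0.6]]
lug tip [[29.  -0.7 60.6]]
slot edges/collar far rim [[ 33.3  -7.4 109. ]
 [ 33.2   9.2 109. ]
 [  2.7 -32.3 109. ]
 [  2.6  34.1 109. ]]
hood edges front top [[  6.1 -20.3  23. ]
 [  6.1  18.6  23. ]]
```

```bash
python3 -m jog '{"rows":[[[5,-0.2,0.8,12,0,0,-0.3],[5,0,0,4,0,0,0],[5,0,0,4,0,0,0],[5,0,0,4,0,0,0],[5,0,0,4,0,0,0],[5,0,0,4,0,0,0],[5,0,0,4,0,0,0],[5,0,0,0,0,0,0]]]}'
```

```text
time_s: 14.4
ee_pos: [601.3, -59.6, 168.1]
ee_rot: [[0.412, 0.911, -0.001], [0.911, -0.412, 0.0], [-0.0, -0.001, -1.0]]
force: [0.1, -0.1, -1.8]
finger_gap: 13.7
grasp_force: 30.0
```

```bash
python3 -m jog '{"rows":[[[5,0,0,2.5,0,0,0],[5,0,0,2.5,0,0,0],[5,0,0,2.5,0,0,0],[5,0,0,1.5,0,0,0],[5,0,0,1.5,0,0,0],[5,0,0,1,0,0,0],[5,0,0,0,0,0,0],[5,0,0,0,0,0,0]]]}'
```

```text
time_s: 15.07
ee_pos: [601.6, -59.5, 157.5]
ee_rot: [[0.411, 0.911, -0.0], [0.911, -0.411, 0.0], [0.0, -0.0, -1.0]]
force: [-0.2, 0.1, -0.6]
finger_gap: 13.8
grasp_force: 30.0
```

```bash
python3 -m jog '{"rows":[[[5,0,0,2,0,0,0],[5,0,0,2,0,0,0],[5,0,0,1,0,0,0],[5,0,0,1,0,0,0],[5,0,0,1,0,0,0],[5,0,0,0.5,0,0,0],[5,0,0,0,0,0,0],[5,0,0,0,0,0,0]]]}'
```

```text
time_s: 15.73
ee_pos: [601.6, -59.5, 149.9]
ee_rot: [[0.411, 0.911, -0.0], [0.911, -0.411, 0.0], [0.0, -0.0, -1.0]]
force: [0.7, -0.1, -1.5]
finger_gap: 13.6
grasp_force: 30.0
```

```bash
python3 -m jog '{"rows":[[[5,0,0,0,0,0,0],[5,0,0,0,0,0,0],[5,0,0,0,0,0,4],[5,0,0,0,0,0,4],[5,0,0,0,0,0,4],[5,0,0,0,0,0,4],[5,0,0,0,0,0,4],[5,0,0,0,0,0,0]]]}' 45
python3 -m jog '{"rows":[[[5,0,0,0,0,0,5],[5,0,0,0,0,0,5],[5,0,0,0,0,0,5],[5,0,0,0,0,0,5],[5,0,0,0,0,0,4],[5,0,0,0,0,0,2],[5,0,0,0,0,0,0],[5,0,0,0,0,0,0]]]}'
python3 - <<'E'
from h import *
s=readout.read_state();C=cal("wrist");p,d=viewer.grab_frame("wrist");p2,_=viewer.grab_frame("top")
np.savez("w7.npz",p=p,d=d,k=C[0],dc=C[1],R=C[2],t=C[3])
cv2.imwrite("pics/w7.png",np.vstack([cv2.resize(p[150:310,120:390,::-1],(540,320)),cv2.resize(p2[140:210,215:333,::-1],(540,280))]))
print(s["ee_pos"],s["force"],s["torque"],s["grasp_force"],np.degrees(np.arctan2(s["ee_rot"][1,0],s["ee_rot"][0,0])))
E
```

```text
time_s: 16.4
ee_pos: [601.8, -59.7, 150.1]
ee_rot: [[0.701, 0.713, 0.0], [0.713, -0.701, -0.0], [0.0, 0.001, -1.0]]
force: [1.6, -1.3, -2.0]
finger_gap: 13.6
grasp_force: 45.0
time_s: 17.07
ee_pos: [601.8, -59.7, 150.0]
ee_rot: [[0.94, 0.34, 0.0], [0.34, -0.94, -0.0], [0.0, 0.0, -1.0]]
force: [2.2, -2.8, -1.3]
finger_gap: 13.5
grasp_force: 45.0
[601.79339513 -59.73824812 150.02489148] [ 2.24864686 -2.82937406 -1.33823093] [-0.72764323 -0.61050589  0.07217424] 45.00282347202301 19.86707119524001
```

View pics/w7.png

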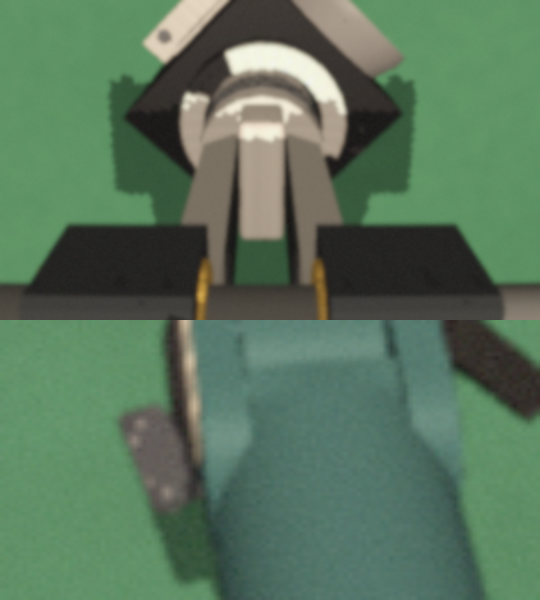

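The cap is down in the collar with its lugs under the ledges and the bar held straight between the fingers. It has turned about 45.6°, and the 0.072 N·m reaction matches the half-way spring torque. Handing in.

```bash
python3 -c "from workcell import job_done; print(job_done())"
```

```text
the job is handed in; nothing more can be done
None
```

I handed the job in at about 17 s: the cell stands button up in the well, and the cap is seated and held in the gripper (45 N), turned about 45° clockwise; the hand-in returned no verdict.

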